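# Set and lock the treatment-air regulator

### The job

Get the treatment-air unit ready for the next patient: take the specimen cup that was left on top of it, in front of the regulator knob, and set it down gently, upright, in the empty half of the specimen tray. Pull the regulator knob up to unlock it, turn it clockwise until the gauge needle stands within the dark grey arc on the dial, and push the knob fully back down so that it locks with the needle there. Do not shift or knock over the other things on the trolley, in the tray or on the unit, and do not tip the cup over.

Things in the scene. Friction and masses are not known exactly. Their poses are not given: they have to be found in the camera images.
- air_unit: Treatment-air unit: white box fixed to the trolley, 240 mm deep (its x), 340 mm wide (its y), flat level deck 115 mm above its origin (centre of its underside). Its front, -x, faces roughly to the robot. On the deck in its frame, mm: regulator knob at (0, 30); gauge at (-45, -100); intake filter at (35, 130), 52 across, 48 high; carrying handle at (56, 0).
- handle_mid (a point): Middle of the air unit's carrying handle behind the knob, at the centre of its bar: 14 mm thick, 150 mm long along the unit's y, 56 mm behind the knob's axis, its top 47 mm above the deck.
- knob_mid (a point): Centre of the regulator knob, half-way up: a black fluted round knob 54 mm across and 38 mm tall on an upright axis. Its bottom is 4 mm and its top 42 mm above the deck when it is in; this point is then 23 mm above the deck.
- knob_lift (a joint): How far the knob is pulled up, m: 0 = fully in (locked), 0.012 = fully out. It stays where it is left; about 7 N moves it. Above 0.0085 it turns freely; below that one of 24 notches, 15 degrees apart, holds it. Pushed down between notches it rides into the nearest, turning up to 7.5 degrees; if it sits tip on tip, turn it a hair and push again.
- knob (a joint): Turn of the knob, rad, growing clockwise seen from above, stops at 0 and 4.5; clockwise raises the pressure. The notches lie at whole multiples of 0.2618. When out it turns with less than 0.1 N m; when in it holds against about 1 N m.
- needle (a joint): Gauge needle angle, rad, growing clockwise seen from above; it is geared to the knob and always reads the same as the knob's turn. At 0 it points to the lower left of the dial as seen by someone standing at the unit's front (direction (-1, +1) in the unit's frame).
- mark (a joint): Angle of the middle of the dark grey arc (the set range) on the gauge's dial, in the same measure as the needle. The arc reaches 0.25 rad to either side of it. It does not move.
- needle_tip (a point): Point on the needle 36 mm from the gauge's centre.
- mark_mid (a point): Middle of the set-range arc, 36 mm from the gauge's centre, level with the needle.
- gauge_centre (a point): Centre of the glass of the gauge, a round dial 110 mm across lying face up, 6 mm high, on the deck.
- cup_mid (a point): Centre, half-way up, of the specimen cup that stands on the air unit's deck in front of the knob: 76 mm tall, body 53 mm across at the foot widening to 57 mm, screw cap 62 mm across over the top 18 mm, closed, about 110 g.
- tray: Aluminium specimen tray fixed to the trolley, 230 mm (its x) by 150 mm (its y), walls 5 mm thick and 28 mm high, floor 5 mm thick; origin at the centre of its underside. Its -x half is empty: the middle of the empty place is at (-55, 0) mm.
- tray_in (a point): Centre of the tray's inner floor (5 mm above the trolley top); axes as the tray's.
- spray_mid (a point): Bystander: white spray bottle, 52 mm across, 160 mm tall; this point is on its axis, 80 mm above its foot.
- saline_mid (a point): Bystander: pale saline bottle, 64 mm across, 150 mm tall; this point is on its axis, 75 mm above its foot.
- gel_mid (a point): Bystander: white gel bottle, 56 mm across, 140 mm tall; this point is on its axis, 70 mm above its foot.
- forceps_mid (a point): Bystander: glass jar holding two steel forceps, 66 mm across, jar 90 mm and forceps 190 mm tall; this point is on its axis, 50 mm above its foot.
- roll_mid (a point): Bystander: upright paper bandage roll, 54 mm across, 60 mm tall, on the far right of the air unit's deck; this point is on its axis, 30 mm above its foot.
- tray_cup_mid (a point): Bystander: a second specimen cup, same make, already standing in the tray at the tray's +x half; this point is on its axis, 38 mm above its foot.
There are look-alikes about, which are no part of the job. Leave any pink or purple look-alike of the part that bears cup_mid alone.

How it is judged:
By the outcome, as a careful person would: the job done as asked, in the order asked, and still so for the second after the job is handed in, with the robot touching nothing.
It also fails if it takes over 56 s, if anything falls off the work surface, if the arm or the gripper's body presses on something with over 40 N, if the wrist force passes 120 N, or if a joint passes its speed limit or range.

### The arm

A 6-joint arm with a two-finger parallel gripper is mounted at the origin on the work surface. World frame = base frame: x ahead of the robot, y to its left, z up, the work surface at z = 0. Lengths are in m, angles in rad, forces in N, time in s.
With the tool pointing down it reaches from about 0.35 to 0.85 m from the base axis. Payload 8.1 kg.
Tool frame: the origin (TCP) lies at the very end of the fingers, on their centre line; the grasp point (between the pads) lies 19 mm behind it; z points along the fingers, y is the direction in which the jaws open and shut (so a half turn about z gives the same grasp; the last joint's range is limited). The gripper opens to 93 mm and grips with 3 to 60 N. Pads are 15 mm wide; open, the fingers measure 128 mm over their backs; the gripper's body (75 mm by 188 mm) begins 65 mm behind the grasp point.
Start: joints at [1.091, 0.13, 1.488, -0, 1.523, -0.085], TCP at [0.231, 0.554, 0.219] pointing down, gripper open.
Joint ranges: [-2.96, 2.96], [-0.89, 2.26], [0.02, 2.5], [-1.34, 4.48], [0, 2.73], [-2.66, 2.66]. Speed limits (rad/s): [2.39, 2.39, 2.79, 3.14, 3.14, 3.14].

### API

Orientations are given as a rotation vector (axis times angle).
In Python, from plant import * gives the robot as it stands.
- The arm moves only by the tool apply_moves, never from a script. Its argument "commands" is one flat list of numbers, 7 for each row, row after row: the shift along the world's x, y, z in cm, then the turn, a rotation vector about the world's x, y, z in rad, then the finger opening in cm, from 0 to 9.3. A call has 1 to 8 rows; each row shifts and turns the pose as measured when the row begins; what a row does not reach is not made up. A row lasts 1/8 s, in which the tool goes at most 62.5 mm and 10.7 degrees, less where a joint would pass 70% of its speed; a pose out of reach is approached as far as the arm can. A call with a gripper value outside its range is refused whole. The fingers move at their own pace and stop on an object; "squeeze" is the grip in N (left out, the last holds). Time passes only in rows, so rows that do not move let the fingers close. It gives the time, the measured TCP pose, the force and the opening at its end, in the units of the state.
- read_state(): the state, without advancing time (a new reading comes with each control period).
- read_camera(name): name is "side" or "top"; returns (picture, depth): 384x512x3 uint8, blue, green, red; 384x512 float32, m along the optical axis (not along the pixel's ray), 0 where there is no reading.
- camera_model(name): a dict with "intrinsics" (3x3 intrinsics, pixels), "dist_coeffs" ([k1, k2, p1, p2, k3] as OpenCV has them; the pictures are not rectified), "R" (3x3) and "t" (3): a world point X has camera coordinates R X + t. Camera axes: x right, y down, z forward; pixel columns grow to the right and rows downward; lengths in m; the calibration is good to about 2 mm. A picture is of the moment at which its call begins. camera_model takes no time and is no camera call.
- close_job(): hands the job in, once; it reports no verdict.
Trained networks look in the newest picture that a camera, given by its name, has taken for a name from the list of things; names that differ only in an ending like _2 or _b are one class to them, and where a whole thing is asked for, a point or a joint stands for the part that bears it (a point fixed in the world has none). Each returns a list of dicts, best first, with "conf" (0 to 1); they miss things now and then, are a little off and sometimes report something else, mostly with a low value. They report only what shows in the picture. A call takes as long as a camera call. They do not tell look-alikes from the thing itself.
- find_in(query, camera): "point" ([x, y, z] in m, in the coordinates of the camera as it stood for that picture, good to about 4 mm: the middle of the surface that is visible of it).
- cut_out(query, camera): "mask" (384x512 bool, what is visible of it).
- spot_point(query, camera): "point" ([x, y, z] in m, in the coordinates of the camera as it stood for that picture, good to about 4 mm: a listed point, or the origin of a listed thing).
The state is a dict: "t": time; "q": joint angles; "dq": joint speeds; "joint_torque": joint torques, N m; "tool_pos": TCP position; "orientation": TCP orientation; "force": force on the tool from outside, world axes, zero at the start; "wrist_torque": the same for the moment, N m; "opening": finger opening in m.
Only numpy, scipy, OpenCV 4.12 (cv2) and the standard library are available. Lean on these libraries where they do the work, as an engineer would, in place of code of your own. Each camera call takes 0.05 s, during which the arm holds its last target. There are 200 camera calls.

## Working session

There is one attempt and no reset: what is moved stays moved. The work goes in short steps, Python scripts to look and compute and a tool call to move; the robot and the scene stay as the last step left them, time stands still between calls to the robot, and variables do not carry over. Pictures are saved under pics/ and viewed, about 8 in all and at most 12, crops included, and the job is handed in when it is done.

Besides the shell and the picture viewer there is one more tool, called as name(argument=value, ...) on one line, values as JSON. apply_moves: Moves the arm, as the interface text tells. Its arguments: {"type":"object","properties":{"commands":{"type":"array"},"squeeze":{"type":"number"}},"required":["commands"]}

```bash
ls; mkdir -p pics; cat > h.py <<'E'
from plant import *
import numpy as np, cv2
from scipy.spatial.transform import Rotation as Ro
def w(p,c):
    m=camera_model(c); return np.array(m["R"]).T@(np.array(p)-np.array(m["t"]))
def px(X,c):
    m=camera_model(c); R=np.array(m["R"])
    return cv2.projectPoints(np.array(X,float).reshape(-1,1,3),cv2.Rodrigues(R)[0],np.array(m["t"],float),np.array(m["intrinsics"]),np.array(m["dist_coeffs"],float))[0].reshape(-1,2)
E
python3 - <<'E'
from h import *
for c in("side","top"):
    im,d=read_camera(c); cv2.imwrite(f"pics/{c}0.png",im); np.save(f"{c}d.npy",d)
    for n in ["air_unit","knob_mid","cup_mid","tray","tray_in","gauge_centre","needle_tip","mark_mid","handle_mid","roll_mid","tray_cup_mid","spray_mid","saline_mid","gel_mid","forceps_mid"]:
        for r in spot_point(n,c)[:4]:
            p=w(r["point"],c); print(c,n,round(r["conf"],2),p.round(3),px(p,c).round()[0])
s=read_state(); print(s)
a=cv2.imread("pics/side0.png");b=cv2.imread("pics/top0.png")
E
```

```text
pics
side air_unit 0.73 [ 0.574 -0.146 -0.001] [283. 261.]
side knob_mid 0.69 [ 0.562 -0.117  0.14 ] [278. 206.]
side knob_mid 0.67 [ 0.595 -0.239  0.119] [302. 245.]
side cup_mid 0.72 [ 0.332 -0.356  0.036] [179. 326.]
side cup_mid 0.7 [ 0.317 -0.191  0.042] [172. 267.]
side cup_mid 0.67 [ 0.481 -0.133  0.146] [243. 209.]
side cup_mid 0.26 [ 0.594 -0.241  0.12 ] [302. 246.]
side tray 0.68 [ 0.488  0.302 -0.004] [233. 171.]
side tray 0.51 [ 0.564 -0.256  0.125] [289. 249.]
side tray_in 0.56 [0.486 0.3   0.006] [232. 168.]
side gauge_centre 0.74 [0.486 0.298 0.006] [233. 168.]
side gauge_centre 0.62 [ 0.561 -0.254  0.119] [288. 251.]
side needle_tip 0.46 [ 0.566 -0.222  0.119] [287. 241.]
side mark_mid 0.38 [ 0.597 -0.238  0.118] [303. 245.]
side mark_mid 0.31 [0.485 0.299 0.007] [232. 168.]
side handle_mid 0.72 [ 0.62  -0.126  0.157] [304. 200.]
side roll_mid 0.76 [ 0.688 -0.241  0.146] [347. 233.]
side roll_mid 0.59 [ 0.484  0.302 -0.001] [232. 170.]
side tray_cup_mid 0.6 [0.483 0.24  0.041] [233. 168.]
side tray_cup_mid 0.27 [0.352 0.114 0.078] [188. 182.]
side spray_mid 0.77 [0.77
[... 1297 characters left out ...]
eps_mid 0.34 [ 0.624 -0.124  0.158] [293. 162.]
{'t': 1.6, 'q': array([ 1.09061535e+00,  1.30399652e-01,  1.48820363e+00,  4.76662162e-06,
        1.52298929e+00, -8.53880208e-02]), 'dq': array([-0.00102941,  0.00070631, -0.00024667,  0.00083579, -0.0001961 ,
        0.00018879]), 'joint_torque': array([ 6.69537858e-04, -5.59732103e+01, -4.92050135e+01,  7.69281294e-02,
        2.24399351e-02, -1.73812128e-05]), 'tool_pos': array([0.2307445 , 0.55386387, 0.21863343]), 'orientation': array([-6.16119295e-01, -3.08057995e+00, -2.21297186e-06]), 'force': array([-0.20308692, -0.8508303 , -0.25068377]), 'wrist_torque': array([-0.00620497, -0.02501758,  0.01860676]), 'opening': 0.09290236404114918}
```

```bash
python3 - <<'E'
import cv2,numpy as np
b=cv2.imread("pics/top0.png");a=cv2.imread("pics/side0.png")
cv2.imwrite("pics/t1.png",cv2.resize(b[100:290,130:390],None,fx=3,fy=3,interpolation=2)) 
cv2.imwrite("pics/s1.png",cv2.resize(a[120:350,140:390],None,fx=2.6,fy=2.6,interpolation=2))
E
```

```text
(no output)
```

View pics/t1.png

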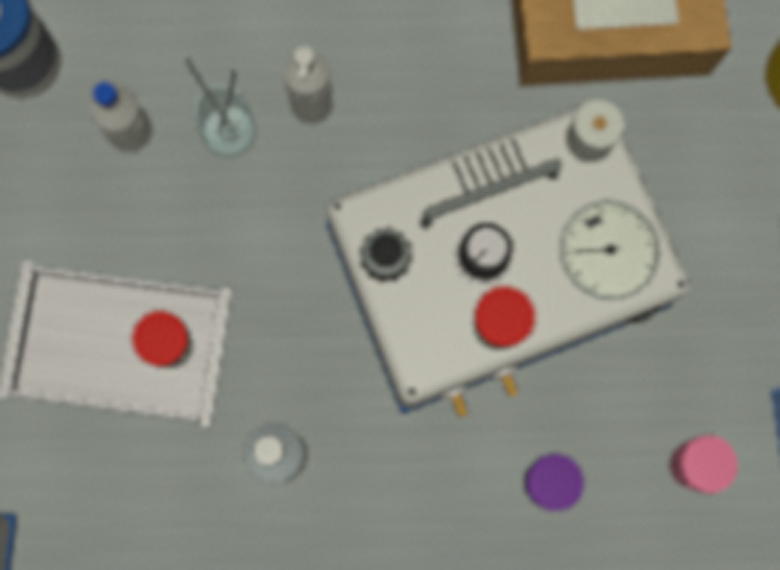

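View pics/s1.png

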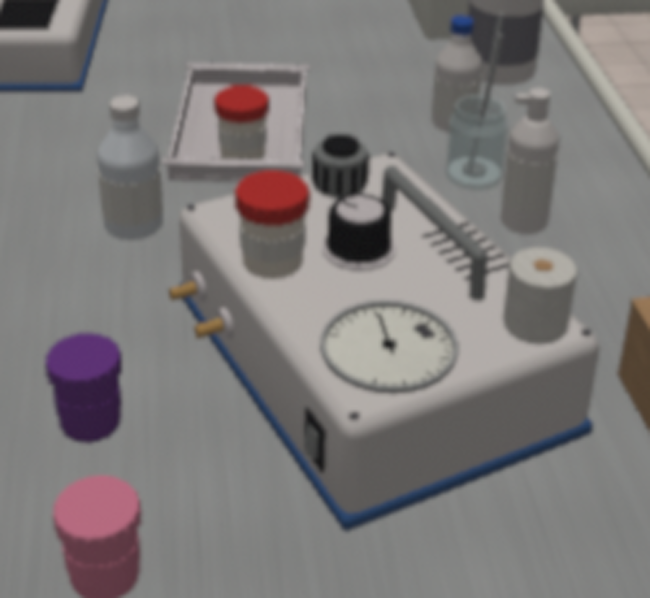

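The red-capped cup on the deck is at top px (298,206). The other candidates are the red tray cup at about (184,214), purple at about (315,260) and pink at about (366,254). Only the deck cup is red and stands in front of the knob. The needle is at roughly 1.1 and the arc at roughly 2.2. I'll refine these in a rectified deck view, which also serves as the confirming crop.

```bash
cat > fit.py <<'E'
from h import *
from scipy.optimize import least_squares
loc=np.array([[0,0,0],[0,30,138],[-45,-100,121],[56,0,155]])/1e3
ob=np.array([[.5725,-.148,0],[.5595,-.1195,.141],[.562,-.255,.1205],[.6195,-.1255,.158]])
f=lambda v:(loc[:,:2]@np.array([[np.cos(v[2]),np.sin(v[2])],[-np.sin(v[2]),np.cos(v[2])]])+v[:2]-ob[:,:2]).ravel()
s=least_squares(f,[.57,-.15,.36]); print("unit",s.x.round(4),np.degrees(s.x[2]),f(s.x).round(4))
v=s.x
R=np.array([[np.cos(v[2]),-np.sin(v[2]),0],[np.sin(v[2]),np.cos(v[2]),0],[0,0,1]])
U=lambda p:R@np.array(p)/1e3+[v[0],v[1],0]
for n in [(0,30,0),(-45,-100,0)]: print(U(n))
# rectified deck
S=2; xs=np.arange(130,-130,-1/S); ys=np.arange(180,-180,-1/S)
YY,XX=np.meshgrid(ys,xs)
P=np.stack([XX,YY,np.full_like(XX,121)],-1).reshape(-1,3)/1e3@R.T+[v[0],v[1],0]
out=[]
for c in("top","side"):
    im=cv2.imread(f"pics/{c}0.png"); q=px(P,c).reshape(*XX.shape,2).astype(np.float32)
    r=cv2.remap(im,q[...,0],q[...,1],cv2.INTER_CUBIC)
    cv2.imwrite(f"rect_{c}.png",r)
    g=r[int((130+45-62)*S):int((130+45+62)*S),int((180+100-62)*S):int((180+100+62)*S)]
    out.append(np.hstack([cv2.resize(r,(430,310)),cv2.resize(g,(310,310))]))
cv2.imwrite("pics/rect.png",cv2.resize(np.vstack(out),(720,600)))
# caps
for c in("top","side"):
    im=cv2.imread(f"pics/{c}0.png"); d=np.load(f"{c}d.npy"); m=camera_model(c)
    hsv=cv2.cvtColor(im,cv2.COLOR_BGR2HSV); red=((hsv[...,0]<8)|(hsv[...,0]>172))&(hsv[...,1]>150)
    n,l,st,ce=cv2.connectedComponentsWithStats(red.astype(np.uint8))
    for i in range(1,n):
        if st[i,4]<80: continue
        vv,uu=np.nonzero((l==i)&(d>0))
        k=cv2.undistortPoints(np.stack([uu,vv],-1).astype(np.float64)[:,None],np.array(m["intrinsics"]),np.array(m["dist_coeffs"],float))[:,0]
        z=d[vv,uu]; C=np.c_[k*z[:,None],z]; Wd=(C-np.array(m["t"]))@np.array(m["R"])
        top=np.percentile(Wd[:,2],90); t=Wd[np.abs(Wd[:,2]-np.median(Wd[Wd[:,2]>top-.02,2]))<.006]
        print(c,ce[i].round(),st[i,4],"z",top.round(4),"mid",((t.min(0)+t.max(0))/2).round(4),t.mean(0).round(4),np.ptp(t,axis=0).round(3))
E
python3 fit.py
python3 - <<'E'
from h import *
s=read_state(); print(Ro.from_rotvec(s["orientation"]).as_matrix().round(3))
E
```

```text
unit [ 0.5696 -0.1466  0.3621] 20.74825607391499 [-0.0029  0.0014 -0.0005  0.0009  0.0009 -0.0011  0.0025 -0.0013]
[ 0.55897588 -0.11855479  0.        ]
[ 0.56294844 -0.25606558  0.        ]
top [298. 205.] 284 z 0.1941 mid [ 0.482  -0.1306  0.1916] [ 0.4812 -0.1296  0.1916] [0.055 0.055 0.01 ]
top [183. 213.] 235 z 0.0837 mid [0.4811 0.236  0.0814] [0.481  0.2356 0.081 ] [0.057 0.054 0.01 ]
top [  8. 259.] 83 z 0.202 mid [0.3246 0.7719 0.1945] [0.3247 0.7719 0.1937] [0.021 0.01  0.011]
side [232. 159.] 200 z 0.0808 mid [0.4817 0.2319 0.0779] [0.4817 0.23   0.0788] [0.054 0.071 0.01 ]
side [244. 195.] 430 z 0.1907 mid [ 0.4824 -0.1334  0.1882] [ 0.4827 -0.1367  0.189 ] [0.057 0.066 0.01 ]
[[-0.923  0.385 -0.   ]
 [ 0.385  0.923  0.   ]
 [ 0.     0.    -1.   ]]
```

View pics/rect.png

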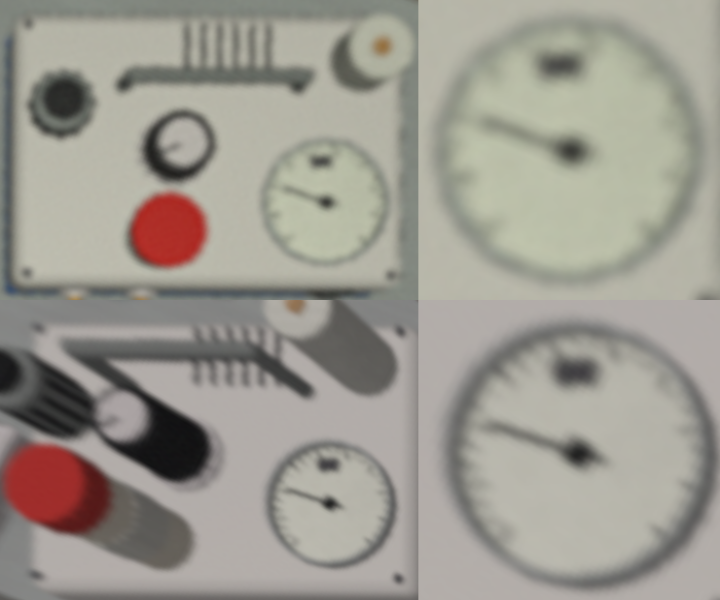

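The rectified deck confirms the target: red cap, directly in front of the knob. The needle is at about 63° (notch 4) and the arc's middle is 64–70° further clockwise. Moving now towards the cup, at height.

apply_moves(commands=[2.1,-5.7,0.8,0,0,-0.18,9.3,2.1,-5.7,0.8,0,0,-0.18,9.3,2.1,-5.7,0.8,0,0,-0.18,9.3,2.1,-5.7,0.8,0,0,-0.18,9.3,2.1,-5.7,0.8,0,0,-0.18,9.3,2.1,-5.7,0,0,0,-0.18,9.3,2.1,-5.7,0,0,0,-0.18,9.3,2.1,-5.7,0,0,0,-0.18,9.3], squeeze=15)

```text
t: 2.6
tool_pos: [0.3997, 0.0878, 0.2589]
orientation: [2.529, 1.862, 0.005]
force: [2.2, -0.6, -0.6]
opening: 0.0931
```

apply_moves(commands=[1.7,-4.5,0,0,0,-0.15,9.3,1.7,-4.5,0,0,0,-0.15,9.3,1.7,-4.5,0,0,0,-0.15,9.3,1.7,-4.5,0,0,0,-0.15,9.3,1.7,-4.5,0,0,0,-0.15,9.3,0,0,0,0,0,0,9.3])

```text
t: 3.35
tool_pos: [0.487, -0.1495, 0.2599]
orientation: [3.044, 0.753, 0.009]
force: [-0.9, 1.1, -0.1]
opening: 0.093
```

apply_moves(commands=[-0.4,1.6,0,0,0,0,9.3,0,0,0,0,0,0,9.3,0,0,-2,0,0,0,9.3,0,0,0,0,0,0,9.3])

```text
t: 3.85
tool_pos: [0.4819, -0.1292, 0.2385]
orientation: [3.043, 0.763, 0.009]
force: [0.3, -0.0, -0.0]
opening: 0.0931
```

```bash
python3 - <<'E'
from h import *
s=read_state(); print(s["t"],s["tool_pos"],s["orientation"])
im,d=read_camera("side"); a=im[140:300,160:340]; 
im2,_=read_camera("top"); b=im2[130:250,240:375]
cv2.imwrite("pics/g.png",np.hstack([cv2.resize(a,(400,356),interpolation=2),cv2.resize(b,(400,356),interpolation=2)]))
for c in("side","top"):
    for r in spot_point("cup_mid",c)[:4]: print(c,round(r["conf"],2),w(r["point"],c).round(3))
E
```

```text
3.85 [ 0.48194591 -0.12918992  0.23850483] [3.04295023 0.76261825 0.00901689]
side 0.96 [ 0.318 -0.189  0.041]
side 0.62 [ 0.33  -0.36   0.037]
side 0.57 [ 0.483 -0.131  0.15 ]
top 0.55 [ 0.316 -0.19   0.037]
top 0.55 [ 0.335 -0.361  0.034]
top 0.47 [ 0.485 -0.134  0.156]
```

View pics/g.png

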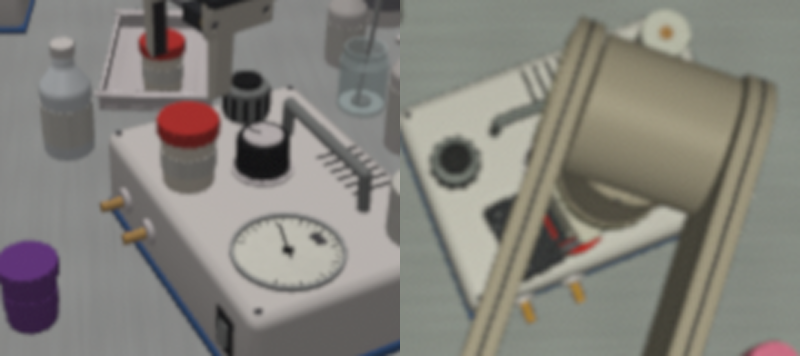

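The fingers are straddling the red cup over the deck (side crop (188,125)), with clearance all round. Descending.

apply_moves(commands=[0.1,-0.3,-2.0,0,0,0,9.3,0,0,-2.0,0,0,0,9.3,0,0,-2.0,0,0,0,9.3,0,0,-1.2,0,0,0,9.3,0,0,0,0,0,0,9.3])

```text
t: 4.68
tool_pos: [0.4838, -0.1344, 0.1637]
orientation: [3.042, 0.759, 0.013]
force: [0.5, -0.1, 0.3]
opening: 0.0933
```

apply_moves(commands=[0,0,0,0,0,0,7.0,0,0,0,0,0,0,6.5,0,0,0,0,0,0,5.5,0,0,0,0,0,0,5.5,0,0,0,0,0,0,5.5,0,0,0,0,0,0,5.5], squeeze=20)

```text
t: 5.42
tool_pos: [0.4852, -0.1349, 0.166]
orientation: [3.04, 0.758, 0.018]
force: [0.2, 0.3, -1.0]
opening: 0.0617
```

apply_moves(commands=[0,0,1,0,0,0,5.5,0,0,3,0,0,0,5.5,0,0,3,0,0,0,5.5,0,0,2,0,0,0,5.5,0,0,0,0,0,0,5.5])

```text
t: 6.05
tool_pos: [0.4847, -0.1348, 0.2607]
orientation: [3.039, 0.758, 0.018]
force: [0.3, -0.5, -1.3]
opening: 0.062
```

apply_moves(commands=[0.1,3,0,0,0,0,5.5,0.1,5.5,0,0,0,0,5.5,0.1,5.5,0,0,0,0,5.5,0.1,5.5,0,0,0,0,5.5,0.1,5.5,0,0,0,0,5.5,0.1,5.5,0,0,0,0,5.5,0.1,5.5,0,0,0,0,5.5,0.1,5.5,0,0,0,0,5.5])

```text
t: 7.05
tool_pos: [0.4887, 0.2884, 0.2534]
orientation: [3.042, 0.745, 0.008]
force: [0.6, -0.1, -0.8]
opening: 0.0623
```

apply_moves(commands=[0.1,3.5,0,0,0,0,5.5,0,2,0,0,0,0,5.5,0,0,0,0,0,0,5.5,0,0,0,0,0,0,5.5])

```text
t: 7.55
tool_pos: [0.4874, 0.3468, 0.2491]
orientation: [3.038, 0.752, -0.001]
force: [-0.3, -0.2, -1.5]
opening: 0.0621
```

apply_moves(commands=[0.8,0.9,-3,0,0,0,5.5,0,0,-3,0,0,0,5.5,0,0,-3,0,0,0,5.5,0,0,-2,0,0,0,5.5,0,0,-2,0,0,0,5.5,0,0,0,0,0,0,5.5])

```text
t: 8.3
tool_pos: [0.4987, 0.3492, 0.1176]
orientation: [3.041, 0.739, 0.005]
force: [0.2, 0.1, -0.7]
opening: 0.062
```

```bash
python3 - <<'E'
from h import *
s=read_state(); print(s["tool_pos"],s["force"])
im,d=read_camera("side"); a=im[90:210,170:305]
im2,_=read_camera("top"); b=im2[160:280,110:245]
cv2.imwrite("pics/p.png",np.hstack([cv2.resize(a,(400,356),interpolation=2),cv2.resize(b,(400,356),interpolation=2)]))
for c in("side","top"):
  for n in("cup_mid","tray"):
    for r in spot_point(n,c)[:5]: print(c,n,round(r["conf"],2),w(r["point"],c).round(3))
E
```

```text
[0.49869825 0.34920765 0.11757261] [ 0.20676489  0.11309486 -0.73464336]
side cup_mid 0.83 [ 0.315 -0.191  0.041]
side cup_mid 0.78 [ 0.328 -0.356  0.038]
side cup_mid 0.47 [0.353 0.112 0.075]
side tray 0.59 [ 0.486  0.301 -0.002]
top cup_mid 0.75 [ 0.314 -0.187  0.038]
top cup_mid 0.72 [ 0.333 -0.357  0.038]
top cup_mid 0.72 [ 0.564 -0.226  0.116]
top cup_mid 0.59 [ 0.569 -0.147  0.002]
top cup_mid 0.53 [0.502 0.347 0.109]
top tray 0.78 [0.485 0.298 0.001]
```

View pics/p.png

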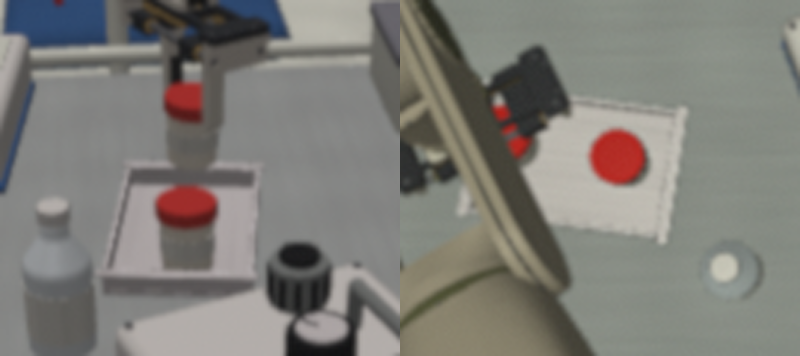

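The cup hangs upright between the fingers over the empty half, with the tray cup clear of it. Lowering.

apply_moves(commands=[-0.3,0.6,-2,0,0,0,5.5,0,0,-1.5,0,0,0,5.5,0,0,-1.2,0,0,0,5.5,0,0,0,0,0,0,5.5])

```text
t: 9.1
tool_pos: [0.4964, 0.3574, 0.0701]
orientation: [3.042, 0.741, 0.012]
force: [0.2, 0.4, -1.0]
opening: 0.0619
```

apply_moves(commands=[0,0,-0.5,0,0,0,5.5,0,0,-0.4,0,0,0,5.5,0,0,-0.2,0,0,0,5.5,0,0,0,0,0,0,5.5])

```text
t: 9.6
tool_pos: [0.4972, 0.3576, 0.0593]
orientation: [3.042, 0.741, 0.014]
force: [0.0, 0.1, -1.9]
opening: 0.0621
```

apply_moves(commands=[0,0,-0.2,0,0,0,5.5,0,0,-0.2,0,0,0,5.5,0,0,0,0,0,0,5.5])

```text
t: 9.98
tool_pos: [0.4977, 0.358, 0.0558]
orientation: [3.043, 0.741, 0.017]
force: [0.4, 0.0, -0.4]
opening: 0.0621
```

apply_moves(commands=[0,0,-0.15,0,0,0,5.5,0,0,0,0,0,0,5.5])

```text
t: 10.22
tool_pos: [0.4988, 0.3586, 0.0559]
orientation: [3.043, 0.741, 0.021]
force: [-0.7, 0.3, -0.9]
opening: 0.0625
```

apply_moves(commands=[0,0,-0.3,0,0,0,5.5,0,0,0,0,0,0,5.5])

```text
t: 10.48
tool_pos: [0.5006, 0.3601, 0.0557]
orientation: [3.045, 0.742, 0.028]
force: [-0.6, -0.7, -1.4]
opening: 0.062
```

apply_moves(commands=[-0.1,-0.1,-0.4,-0.01,0,0,5.5])

```text
t: 10.6
tool_pos: [0.5013, 0.361, 0.0545]
orientation: [3.038, 0.74, 0.032]
force: [-5.4, 6.4, 23.3]
opening: 0.0622
```

apply_moves(commands=[0,0,0.15,0,0,0,5.5,0,0,0,0,0,0,6.6,0,0,0,0,0,0,7.5,0,0,0,0,0,0,9.3])

```text
t: 11.1
tool_pos: [0.5004, 0.3605, 0.0546]
orientation: [3.037, 0.74, 0.028]
force: [0.3, -0.3, 0.2]
opening: 0.0804
```

apply_moves(commands=[0,0,0,0,0,0,9.3,0,0,0,0,0,0,9.3,0,0,2,-0.005,0.018,0,9.3,0,0,4,0,0,0,9.3,0,0,5,0,0,0,9.3,0,0,5,0,0,0,9.3,0,-4,3,0,0,0,9.3,0,-5,0,0,0,0,9.3])

```text
t: 12.1
tool_pos: [0.4977, 0.2692, 0.2484]
orientation: [3.033, 0.746, -0.006]
force: [0.5, -0.2, 0.1]
opening: 0.093
```

```bash
cat > fine.py <<'E'
from h import *
import sys
tag=sys.argv[1]
v=[.5696,-.1466,.3621]
c_,s_=np.cos(v[2]),np.sin(v[2]); R=np.array([[c_,-s_,0],[s_,c_,0],[0,0,1]])
S=6; h=62; xs=np.arange(h,-h,-1/S)-45; ys=np.arange(h,-h,-1/S)-100
YY,XX=np.meshgrid(ys,xs); P=np.stack([XX,YY,np.full_like(XX,121)],-1).reshape(-1,3)/1e3@R.T+[v[0],v[1],0]
o=[]
for c in("top","side"):
    im,d=read_camera(c); cv2.imwrite(f"pics/{c}_{tag}.png",im)
    q=px(P,c).reshape(*XX.shape,2).astype(np.float32); r=cv2.remap(im,q[...,0],q[...,1],cv2.INTER_CUBIC)
    g=cv2.cvtColor(r,cv2.COLOR_BGR2GRAY); yy,xx=np.mgrid[:g.shape[0],:g.shape[1]]
    # hub: darkest near centre
    n=g.shape[0]/2; near=np.hypot(yy-n,xx-n)<12*S
    wt=near*np.clip(110-g.astype(float),0,None); hub=np.array([(wt*xx).sum(),(wt*yy).sum()])/wt.sum()
    th=np.arange(0,360,1.)
    for rad in (18,24,28,30,33,36,40):
        a=np.radians(th); X=hub[0]+rad*S*np.cos(a); Y=hub[1]+rad*S*np.sin(a)
        pr=cv2.remap(g,X.astype(np.float32)[None],Y.astype(np.float32)[None],1)[0].astype(float)
        dk=np.clip(np.median(pr)-pr-12,0,None); i=np.argmax(dk); print(c,rad,"imgang",th[i],"depth",dk[i].round(),
          "needleangle cand:",[(int((th[j]-135)%360),int(dk[j])) for j in range(360) if dk[j]>15 and dk[j]==dk[max(0,j-6):j+7].max()])
    o.append(cv2.resize(r,(390,390)))
cv2.imwrite(f"pics/gauge_{tag}.png",np.hstack(o))
E
python3 fine.py a; python3 - <<'E'
from h import *
im=cv2.imread("pics/side_a.png"); t=cv2.imread("pics/top_a.png")
cv2.imwrite("pics/chk.png",np.vstack([cv2.imread("pics/gauge_a.png")[:,:780],np.hstack([cv2.resize(im[110:190,180:312],(390,210)),cv2.resize(t[170:270,100:265],(390,210))])]))
for c in("side","top"):
  for r in spot_point("cup_mid",c)[:5]: print(c,round(r["conf"],2),w(r["point"],c).round(3))
print(read_state()["tool_pos"],read_state()["orientation"],read_state()["t"])
E
```

```text
top 18 imgang 198.0 depth 30.0 needleangle cand: [(63, 30), (64, 30), (65, 30)]
top 24 imgang 199.0 depth 33.0 needleangle cand: [(64, 33), (65, 33)]
top 28 imgang 200.0 depth 31.0 needleangle cand: [(65, 31)]
top 30 imgang 199.0 depth 31.0 needleangle cand: [(64, 31), (65, 31), (130, 31), (131, 31), (132, 31)]
top 33 imgang 265.0 depth 80.0 needleangle cand: [(64, 33), (65, 33), (130, 80), (131, 80), (132, 80), (133, 80)]
top 36 imgang 263.0 depth 103.0 needleangle cand: [(64, 29), (128, 103), (129, 103), (130, 103)]
top 40 imgang 255.0 depth 59.0 needleangle cand: [(120, 59)]
side 18 imgang 198.0 depth 49.0 needleangle cand: [(63, 49), (64, 49)]
side 24 imgang 198.0 depth 46.0 needleangle cand: [(63, 46), (64, 46)]
side 28 imgang 198.0 depth 49.0 needleangle cand: [(63, 49), (126, 37), (131, 37), (141, 30)]
side 30 imgang 262.0 depth 76.0 needleangle cand: [(63, 49), (64, 49), (127, 76)]
side 33 imgang 266.0 depth 103.0 needleangle cand: [(64, 47), (131, 103), (132, 103), (137, 103), (138, 103)]
side 36 imgang 262.0 depth 96.0 needleangle cand: [(63, 42), (127, 95), (128, 95), (139, 92)]
side 40 imgang 259.0 depth 50.0 needleangle cand: [(61, 25), (124, 50), (125, 50)]
side 0.68 [ 0.314 -0.191  0.044]
side 0.65 [ 0.329 -0.36   0.035]
side 0.61 [0.502 0.364 0.038]
top 0.9 [ 0.333 -0.358  0.038]
top 0.74 [ 0.319 -0.191  0.039]
top 0.45 [0.503 0.358 0.047]
top 0.38 [0.748 0.29  0.071]
[0.49646707 0.26837209 0.24487293] [ 3.03421783  0.74072608 -0.01513844] 12.3
```

View pics/chk.png

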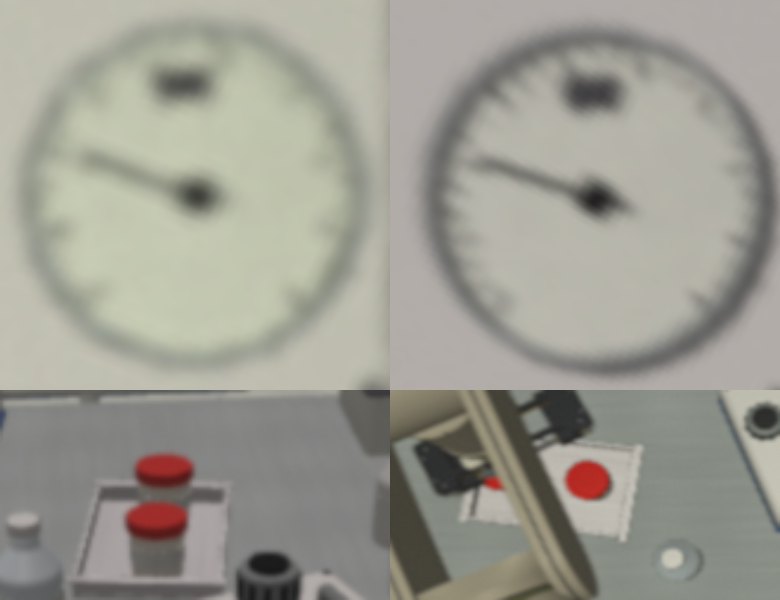

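The cup stands upright in the empty half at (0.502, 0.36), and the tray cup hasn't moved. The needle is at about 64° measured, so notch 4, and the arc's middle is about 66° further on. That puts it near 126°, so notch 8 (a 60° turn) fits. Moving to the knob.

apply_moves(commands=[0.8,-4,0,0,0,0.05,7.5,0.8,-4.9,0,0,0,0.05,7.5,0.8,-4.9,0,0,0,0.05,7.5,0.8,-4.9,0,0,0,0.05,7.5,0.8,-4.9,0,0,0,0.05,7.5,0.8,-4.9,0,0,0,0.05,7.5,0.8,-4.5,0,0,0,0.05,7.5,0.4,-3,0,0,0,0.05,7.5])

```text
t: 13.3
tool_pos: [0.5572, -0.0911, 0.2399]
orientation: [2.812, 1.369, -0.016]
force: [0.5, -0.1, -0.3]
opening: 0.0748
```

apply_moves(commands=[0,0,0,0,0,0,7.5])

```text
t: 13.42
tool_pos: [0.5575, -0.092, 0.239]
orientation: [2.814, 1.367, -0.018]
force: [-0.1, 1.4, 0.5]
opening: 0.0753
```

apply_moves(commands=[0.15,-2.6,0,0.005,-0.01,0,7.5,0,0,-3,0,0,0,7.5,0,0,-1.5,0,0,0,7.5,0,0,0,0,0,0,7.5])

```text
t: 13.92
tool_pos: [0.5604, -0.1127, 0.1918]
orientation: [2.815, 1.371, 0.0]
force: [-0.2, -0.3, 0.1]
opening: 0.0748
```

```bash
python3 - <<'E'
from h import *
s=read_state(); print(s["tool_pos"],s["orientation"])
im,d=read_camera("side"); a=im[150:270,210:345]; read_camera("top")
cv2.imwrite("pics/k.png",cv2.resize(a,(540,480),interpolation=2))
for c in("side","top"):
  for n in("knob_mid","cup_mid"):
    for r in spot_point(n,c)[:5]: print(c,n,round(r["conf"],2),w(r["point"],c).round(3))
E
```

```text
[ 0.56043751 -0.11274785  0.19178052] [2.81514223e+00 1.37143301e+00 4.74063268e-04]
side knob_mid 0.63 [ 0.563 -0.12   0.136]
side knob_mid 0.44 [0.747 0.171 0.047]
side cup_mid 0.79 [ 0.333 -0.355  0.037]
side cup_mid 0.65 [0.501 0.363 0.037]
side cup_mid 0.64 [ 0.315 -0.191  0.042]
side cup_mid 0.61 [0.485 0.297 0.006]
top cup_mid 0.63 [0.502 0.356 0.045]
top cup_mid 0.6 [ 0.333 -0.36   0.039]
top cup_mid 0.5 [ 0.318 -0.19   0.037]
```

View pics/k.png

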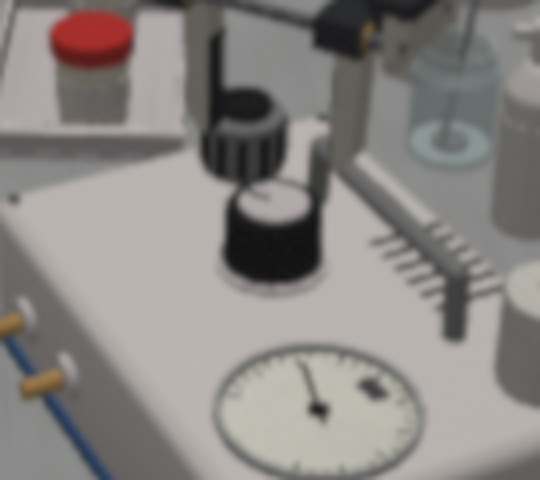

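The fingers straddle the knob, with the right finger clear of the handle end. Centring and descending.

apply_moves(commands=[-0.1,-0.6,0,0,0,0,7.5,0,0,-1.5,0,0,0,7.5,0,0,-1.5,0,0,0,7.5,0,0,0,0,0,0,7.5])

```text
t: 14.72
tool_pos: [0.5604, -0.1209, 0.1624]
orientation: [2.813, 1.368, 0.006]
force: [-0.8, -0.2, -0.1]
opening: 0.0749
```

apply_moves(commands=[-0.1,0.2,-1.5,0,0,0,7.5,0,0,-1.2,0,0,0,7.5,0,0,-1,0,0,0,7.5,0,0,0,0,0,0,7.5])

```text
t: 15.22
tool_pos: [0.5586, -0.1184, 0.1218]
orientation: [2.814, 1.369, 0.004]
force: [0.1, -0.6, 0.4]
opening: 0.0751
```

apply_moves(commands=[0,0,0.1,0,0,0,6.2,0,0,0,0,0,0,5.8,0,0,0,0,0,0,5,0,0,0,0,0,0,4.8,0,0,0,0,0,0,4.8], squeeze=30)

```text
t: 15.85
tool_pos: [0.5599, -0.119, 0.1243]
orientation: [2.812, 1.367, 0.007]
force: [1.2, -0.9, -2.6]
opening: 0.0536
```

Gripped at 53.6 mm. Pulling up.

apply_moves(commands=[0,0,0.5,0,0,0,4.8,0,0,0.5,0,0,0,4.8,0,0,0.4,0,0,0,4.8])

```text
t: 16.23
tool_pos: [0.5596, -0.1189, 0.1367]
orientation: [2.813, 1.368, 0.006]
force: [12.0, -5.5, -30.8]
opening: 0.0536
```

apply_moves(commands=[0,0,0,0,0,-0.1,4.8,0,0,0,0,0,-0.15,4.8,0,0,0,0,0,-0.15,4.8,0,0,0,0,0,-0.15,4.8])

```text
t: 16.73
tool_pos: [0.5595, -0.1185, 0.1364]
orientation: [3.083, 0.528, -0.0]
force: [4.1, -0.9, -5.7]
opening: 0.0538
```

apply_moves(commands=[0,0,0,0,0,-0.15,4.8,0,0,0,0,0,-0.15,4.8,0,0,0,0,0,-0.13,4.8,0,0,0,0,0,0,4.8])

```text
t: 17.23
tool_pos: [0.5596, -0.118, 0.1364]
orientation: [3.125, -0.164, -0.005]
force: [3.0, -1.8, -5.9]
opening: 0.0535
```

```bash
python3 fine.py b | grep -E "side|top (24|28|33|36)"; python3 -c "
from h import *
r=read_state()['orientation'];print(2*np.degrees(np.arctan2(r[1],r[0]))-90)
im=cv2.imread('pics/side_b.png')[160:260,230:360]
cv2.imwrite('pics/kb.png',np.hstack([cv2.imread('pics/gauge_b.png')[:,390:],cv2.resize(im,(390,390),interpolation=2)]))"
```

```text
top 24 imgang 260.0 depth 66.0 needleangle cand: [(36, 64), (37, 64), (38, 64), (73, 31), (74, 31), (75, 31), (76, 31), (77, 31), (78, 31), (79, 31), (80, 31), (81, 31), (82, 31), (83, 31), (84, 31), (125, 65)]
top 28 imgang 266.0 depth 64.0 needleangle cand: [(27, 63), (28, 63), (29, 63), (30, 63), (66, 30), (79, 33), (80, 33), (81, 33), (82, 33), (83, 33), (84, 33), (131, 64), (132, 64), (133, 64)]
top 33 imgang 213.0 depth 68.0 needleangle cand: [(22, 63), (23, 63), (78, 68), (79, 68), (80, 68), (81, 68), (82, 68), (83, 68), (84, 68), (85, 68), (138, 62), (139, 62)]
top 36 imgang 214.0 depth 94.0 needleangle cand: [(19, 66), (20, 66), (79, 94), (80, 94), (82, 94), (83, 94), (84, 94), (85, 94), (142, 64), (143, 64)]
side 18 imgang 256.0 depth 41.0 needleangle cand: [(121, 41), (122, 41), (123, 41)]
side 24 imgang 255.0 depth 52.0 needleangle cand: [(120, 52), (121, 52)]
side 28 imgang 259.0 depth 58.0 needleangle cand: [(124, 58)]
side 30 imgang 261.0 depth 85.0 needleangle cand: [(126, 85), (127, 85)]
side 33 imgang 262.0 depth 111.0 needleangle cand: [(127, 111), (128, 111), (138, 107)]
side 36 imgang 261.0 depth 104.0 needleangle cand: [(126, 103), (127, 103), (139, 96)]
side 40 imgang 260.0 depth 54.0 needleangle cand: [(125, 54), (141, 30)]
-95.85684481000193
```

View pics/kb.png

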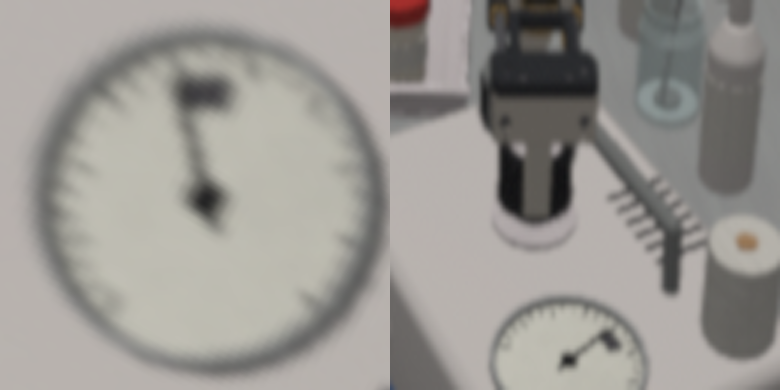

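The needle followed the knob to about 121° raw and now sits near the left edge of the arc. I'll measure the arc more carefully from picture a (the unobstructed view) before locking.

```bash
cat > mk.py <<'E'
from h import *
from scipy.optimize import least_squares
v=[.5696,-.1466,.3621]
c_,s_=np.cos(v[2]),np.sin(v[2]); R=np.array([[c_,-s_,0],[s_,c_,0],[0,0,1]])
S=6; h=66; xs=np.arange(h,-h,-1/S)-45; ys=np.arange(h,-h,-1/S)-100
YY,XX=np.meshgrid(ys,xs); P=np.stack([XX,YY,np.full_like(XX,121)],-1).reshape(-1,3)/1e3@R.T+[v[0],v[1],0]
for c,t in(("top","0"),("top","_a"),("side","0"),("side","_a"),("side","_b")):
    im=cv2.imread(f"pics/{c}{t}.png")
    q=px(P,c).reshape(*XX.shape,2).astype(np.float32); g=cv2.cvtColor(cv2.remap(im,q[...,0],q[...,1],cv2.INTER_CUBIC),cv2.COLOR_BGR2GRAY).astype(np.float32)
    # dial centre: rim = darkest along rays, r 46..60
    n=g.shape[0]/2; cen=np.array([n,n])
    a=np.radians(np.arange(0,360,3))
    rr=np.arange(46,60,.2)*S
    for _ in range(3):
        X=cen[0]+np.outer(np.cos(a),rr);Y=cen[1]+np.outer(np.sin(a),rr)
        pr=cv2.GaussianBlur(cv2.remap(g,X.astype(np.float32),Y.astype(np.float32),1),(9,1),2)
        b=rr[pr.argmin(1)]; pts=np.c_[cen[0]+b*np.cos(a),cen[1]+b*np.sin(a)]
        s=least_squares(lambda p:np.hypot(pts[:,0]-p[0],pts[:,1]-p[1])-p[2],[*cen,52*S],loss="soft_l1",f_scale=4); cen=s.x[:2]
    yy,xx=np.mgrid[:g.shape[0],:g.shape[1]]
    th=np.degrees(np.arctan2(yy-cen[1],xx-cen[0]))%360; r=np.hypot(yy-cen[1],xx-cen[0])/S
    med=np.median(g[(r<44)&(r>10)])
    hubw=(r<9)*np.clip(med-40-g,0,None); hub=np.array([(hubw*xx).sum(),(hubw*yy).sum()])/hubw.sum()
    reg=(r>24)&(r<43)&(th>225)&(th<310); wt=reg*np.clip(med-50-g,0,None); m=np.array([(wt*xx).sum(),(wt*yy).sum()])/wt.sum()
    d=m-cen; e=m-hub
    prof=[(k-135,int(np.clip(med-40-g,0,None)[reg&(abs(th-k)<1.5)].sum()/100)) for k in range(240,302,4)]
    print(c,t,"rim r",(s.x[2]/S).round(1),"hub-cen mm",((hub-cen)/S).round(1),"mark r",(np.hypot(*d)/S).round(1),"ang(cen)",(np.degrees(np.arctan2(d[1],d[0]))%360-135).round(1),"ang(hub)",(np.degrees(np.arctan2(e[1],e[0]))%360-135).round(1),prof)
# yaw from deck outline: side/top corner screws etc -> deck mask hull
m=cut_out("air_unit","top")
if m:
    k=m[0]["mask"]; print(m[0]["conf"],cv2.minAreaRect(np.argwhere(k)[:,::-1].astype(np.float32)))
E
python3 mk.py
```

```text
top 0 rim r 52.2 hub-cen mm [ 0.9 -0.3] mark r 35.8 ang(cen) 129.5 ang(hub) 128.1 [(105, 0), (109, 0), (113, 0), (117, 98), (121, 257), (125, 310), (129, 313), (133, 306), (137, 273), (141, 151), (145, 13), (149, 0), (153, 0), (157, 0), (161, 0), (165, 0)]
top _a rim r 52.2 hub-cen mm [ 0.8 -0.3] mark r 35.8 ang(cen) 129.4 ang(hub) 128.0 [(105, 0), (109, 0), (113, 1), (117, 125), (121, 287), (125, 341), (129, 344), (133, 343), (137, 287), (141, 168), (145, 17), (149, 0), (153, 0), (157, 0), (161, 0), (165, 0)]
side 0 rim r 52.5 hub-cen mm [-1.5 -1.1] mark r 35.1 ang(cen) 129.9 ang(hub) 132.1 [(105, 0), (109, 0), (113, 0), (117, 133), (121, 380), (125, 441), (129, 397), (133, 386), (137, 379), (141, 261), (145, 62), (149, 0), (153, 0), (157, 0), (161, 0), (165, 0)]
side _a rim r 52.5 hub-cen mm [-1.5 -1.1] mark r 35.1 ang(cen) 129.8 ang(hub) 132.1 [(105, 0), (109, 0), (113, 0), (117, 130), (121, 380), (125, 436), (129, 393), (133, 380), (137, 373), (141, 258), (145, 57), (149, 0), (153, 0), (157, 0), (161, 0), (165, 0)]
side _b rim r 52.5 hub-cen mm [-1.7 -1.1] mark r 34.8 ang(cen) 129.0 ang(hub) 131.7 [(105, 0), (109, 0), (113, 10), (117, 266), (121, 516), (125, 502), (129, 422), (133, 398), (137, 390), (141, 277), (145, 69), (149, 0), (153, 0), (157, 0), (161, 0), (165, 0)]
0.74 ((299.60516357421875, 187.988525390625), (66.58847045898438, 118.1762466430664), 87.58048248291016)
```

The arc's middle is 129.7° raw in every view. The starting needle read 64° raw at notch 4 (60°), so there's a bias of about 3.7° and the arc's middle is at about 126°. Notch 8 (120°) lies well inside it. Small nudge clockwise, then push down.

apply_moves(commands=[0,0,0,0,0,-0.05,4.8,0,0,-0.4,0,0,0,4.8,0,0,-0.5,0,0,0,4.8,0,0,-0.5,0,0,0,4.8])

```text
t: 17.88
tool_pos: [0.5598, -0.1181, 0.1247]
orientation: [3.121, -0.228, -0.003]
force: [-4.0, 0.7, 6.7]
opening: 0.0537
```

apply_moves(commands=[0,0,-0.3,0,0,0,4.8,0,0,-0.3,0,0,0,4.8])

```text
t: 18.12
tool_pos: [0.5601, -0.1183, 0.1238]
orientation: [3.12, -0.223, -0.001]
force: [-15.5, 4.0, 27.7]
opening: 0.0533
```

apply_moves(commands=[0,0,0,0,0,0,4.8,0,0,0,0,0,0,6,0,0,0,0,0,0,7.3,0,0,0,0,0,0,7.3,0,0,0,0,0,0,7.3])

```text
t: 18.75
tool_pos: [0.5598, -0.1181, 0.1232]
orientation: [3.12, -0.218, -0.002]
force: [0.7, 0.3, -0.0]
opening: 0.0726
```

apply_moves(commands=[0,0,1.5,0,0,0,7.3,0,0,3,0,0,0,7.3,0,0,4,0,0,0,7.3,0,0,4,0,0,0,7.3,-1,5,2,0,0,0,7.3,-1,6,0,0,0,0,7.3,-1,6,0,0,0,0,7.3,-1,4,0,0,0,0,7.3])

```text
t: 19.75
tool_pos: [0.5191, 0.0947, 0.2823]
orientation: [3.121, -0.228, 0.012]
force: [1.0, 0.1, -0.1]
opening: 0.0728
```

```bash
python3 fine.py c | grep -E " (18|24|28) "; python3 - <<'E'
from h import *
s=read_state(); print(s["t"],s["tool_pos"],s["force"],s["opening"])
a=cv2.imread("pics/gauge_c.png"); sd=cv2.imread("pics/side_c.png")[110:290,165:390]; tp=cv2.imread("pics/top_c.png")[100:280,120:375]
cv2.imwrite("pics/fin.png",np.vstack([cv2.resize(a,(560,280)),np.hstack([cv2.resize(sd,(280,224)),cv2.resize(tp,(280,224))])]))
for n in ["knob_mid","cup_mid","tray_cup_mid","roll_mid","saline_mid","gel_mid","spray_mid","forceps_mid"]:
  for c in("side","top"):
    for r in spot_point(n,c)[:3]: print(c,n,round(r["conf"],2),w(r["point"],c).round(3))
E
```

```text
top 18 imgang 258.0 depth 29.0 needleangle cand: [(123, 29), (124, 29), (125, 29), (126, 29)]
top 24 imgang 256.0 depth 32.0 needleangle cand: [(121, 32), (122, 32), (123, 32)]
top 28 imgang 256.0 depth 47.0 needleangle cand: [(121, 47), (122, 47), (123, 47)]
side 18 imgang 258.0 depth 42.0 needleangle cand: [(123, 42)]
side 24 imgang 257.0 depth 49.0 needleangle cand: [(122, 49), (123, 49), (124, 49)]
side 28 imgang 259.0 depth 70.0 needleangle cand: [(124, 70), (125, 70)]
19.85 [0.51872756 0.09611796 0.28232343] [0.31643142 0.00647665 0.60142048] 0.07281165951958046
side knob_mid 0.59 [ 0.561 -0.116  0.136]
side knob_mid 0.57 [0.78  0.069 0.078]
side knob_mid 0.26 [ 0.597 -0.24   0.118]
top knob_mid 0.5 [ 0.559 -0.122  0.137]
side cup_mid 0.88 [0.5   0.363 0.039]
side cup_mid 0.79 [ 0.317 -0.191  0.042]
side cup_mid 0.62 [ 0.331 -0.356  0.039]
top cup_mid 0.8 [0.501 0.36  0.042]
top cup_mid 0.75 [ 0.332 -0.361  0.036]
top cup_mid 0.73 [ 0.315 -0.189  0.04 ]
side tray_cup_mid 0.58 [0.486 0.242 0.043]
side tray_cup_mid 0.49 [0.355 0.116 0.078]
side tray_cup_mid 0.22 [0.5   0.364 0.04 ]
top tray_cup_mid 0.74 [0.484 0.237 0.039]
top tray_cup_mid 0.51 [ 0.563 -0.258  0.123]
side roll_mid 0.62 [ 0.688 -0.243  0.148]
top roll_mid 0.7 [ 0.692 -0.244  0.143]
side saline_mid 0.68 [0.351 0.115 0.077]
side saline_mid 0.48 [0.746 0.171 0.047]
top saline_mid 0.75 [0.357 0.108 0.076]
side gel_mid 0.97 [0.748 0.29  0.069]
top gel_mid 0.47 [ 0.691 -0.244  0.147]
side spray_mid 0.68 [0.78  0.067 0.078]
side spray_mid 0.6 [ 0.563 -0.12   0.137]
top spray_mid 0.51 [0.773 0.067 0.08 ]
side forceps_mid 0.79 [0.744 0.169 0.049]
```

View pics/fin.png

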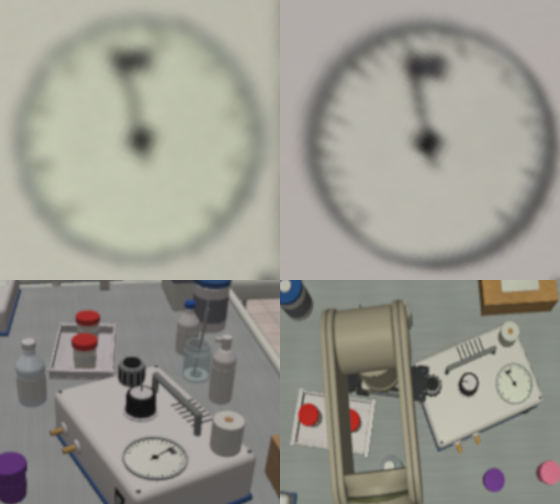

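The needle is inside the arc in both views (about 123° raw, arc 115–144°). The knob reads 0.1365 m, which is its in height, and everything stands where it was. Handing in.

```bash
python3 -c "
from plant import *
print(close_job())"
```

```text
the job is handed in; nothing more can be done
None
```

I moved the red-capped cup from the deck to the empty half of the tray. I then unlocked the knob, turned it about 60° clockwise, pushed it back in and handed the job in at about 20 s. No verdict was reported.

- **Cup:** it stands upright in the empty half at about (0.50, 0.36) m. I set it down a little hard: the last step pressed the tray floor with about 23 N through the fingers.
- **Knob:** I pulled it up about 12 mm, to its stop, and turned it from notch 4 to notch 8. I pushed it down until the force reached about 28 N. The tool ended 0.5 mm below where it had gripped the knob, so the knob is fully in. The network also put the knob at its in height.
- **Needle:** in both cameras it reads about 123°, inside the arc of about 115–144°. My raw angles carry a bias of about 3.7°, worked out by taking the starting needle to be exactly at notch 4. The bias cancels between needle and arc, leaving about 8° of margin.
- **Other things:** the tray cup, bandage roll and bottles, the forceps jar and the pink and purple cups read within about 5 mm of their first positions, which is the networks' accuracy. The gripper ended clear of everything.
- **Disagreement:** before the knob was locked, the arc's middle measured from the needle's hub came out at 128° in the top view and 132° in the side view. Measured from the dial's rim, both gave about 130°, and I used that.

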